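Turn over the recipe binder's orange divider

ROBOT

A 6-joint arm with a two-finger parallel gripper is mounted at the origin on the work surface. World frame = base frame: x ahead of the robot, y to its left, z up, the work surface at z = 0. Lengths are in m, angles in rad, forces in N, time in s.
With the tool pointing down it reaches from about 0.3 to 0.775 m from the base axis. Payload 14.6 kg.
Tool frame: the origin (TCP) lies midway between the tips of the shut fingers; the grasp point (between the pads) lies 19 mm behind it (ctrl.grip_depth is the z of the grasp point in the tool frame, in m); z points along the fingers, y is the line along which they close (so a half turn about z gives the same grasp; the last joint's range is limited). The gripper opens to 94 mm and grips with 3 to 60 N. Pads are 16 mm wide; open, the fingers measure 119 mm over their backs; the gripper's body (75 mm by 177 mm) begins 78 mm behind the grasp point.
Start: joints at [1.276, 0.3, 1.521, -0, 1.321, -0.067], TCP at [0.124, 0.536, 0.205] pointing down, gripper open.
Joint ranges: [-3.03, 3.03], [-0.79, 2.21], [0.23, 2.52], [-1.04, 4.18], [0, 3.07], [-2.55, 2.55]. Speed limits (rad/s): [2.22, 2.22, 2.57, 3.14, 3.14, 3.14].

INTERFACE

Orientations are given as [roll, pitch, yaw] about the fixed x, y, z axes, in that order (R = Rz(yaw) Ry(pitch) Rx(roll)).
In Python, from station import ctrl gives the robot as it stands. The module is installed in compiled form; this text tells all that it offers.
- The arm moves only by the tool carry_out, never from a script. Its argument "commands" is a list of rows, each a list of 3 entries, a list of its own where there are three numbers: the closure, from 0 (fully open) to 1 (shut), then the shift along the tool's x, y, z in mm, then the turn, a rotation vector about the tool's x, y, z in rad. In form: [[gripper, [tx, ty, tz], [wx, wy, wz]], ...]. A call has 1 to 10 rows; each row shifts and turns the commanded pose from where the row before left it, along the tool's axes as they then stand; what a row does not reach is not made up. A row lasts 1/8 s, in which the tool goes at most 62.5 mm and 10.7 degrees, less where a joint would pass 70% of its speed; a pose out of reach is approached as far as the arm can. A call with a gripper value outside its range is refused whole. The fingers move at their own pace and stop on an object; "squeeze" is the grip in N (left out, the last holds). Time passes only in rows, so rows that do not move let the fingers close. It gives the time, the measured TCP pose, the force, the opening and the grip force at its end, in the units of the state.
- ctrl.get_obs(): the state, without advancing time (a new reading comes with each control period).
- ctrl.camera(name): name is "scene" or "top"; returns a dict with "img" (384x512x3 uint8, blue, green, red), "camera_matrix" (3x3 intrinsics, pixels), "k1" (the pictures are not rectified: a ray, as slopes to the right and down, at radius r is drawn at 1 + k1 r^2 times it, then the intrinsics apply), "rvec" (rotation vector, rad) and "tvec" (3), from world to camera coordinates, as OpenCV has them. Camera axes: x right, y down, z forward; pixel columns grow to the right and rows downward; lengths in m; the calibration is good to about 2 mm. A picture is of the moment at which its call begins. There is no depth.
- ctrl.hand_in(): hands the job in; it is judged then, once.
Trained networks look in the newest picture that a camera, given by its name, has taken for a name from the list of things; names that differ only in an ending like _2 or _b are one class to them, and where a whole thing is asked for, a point or a joint stands for the part that bears it (a point fixed in the world has none). Each returns a list of dicts, best first, with "score" (0 to 1); they miss things now and then, are a little off and sometimes report something else, mostly with a low value. They report only what shows in the picture. A call takes as long as a camera call.
- ctrl.outline_of(thing, camera): "region" (384x512 bool, what is visible of it).
- ctrl.place_of(thing, camera): "at" ([x, y, z] in m, in world coordinates, good to about 4 mm: a listed point, or the origin of a listed thing).
The state is a dict: "time_s": time; "qpos": joint angles; "joint_vel": joint speeds; "tau": joint torques, N m; "ee_pos": TCP position; "eef_rot": TCP orientation; "force": force on the tool from outside, world axes, zero at the start; "moment": the same for the moment, N m; "grip_width": finger opening in m; "grip_force": force on a finger pad.
Only numpy, scipy, OpenCV 4.12 (cv2) and the standard library are available. Lean on these libraries where they do the work, as an engineer would, in place of code of your own. Each camera call takes 0.05 s, during which the arm holds its last target. There are 200 camera calls.

TASK

Two open recipe binders lie on the prep counter. Turn the stiff orange divider over the rings, pushing it with the fingertips and never pinching it, and press it down until it lies fully flat on the other half of its binder, then take the hand away. Do not lift or shove the binder, and leave the blue binder, its divider and everything else on the counter as they are.

Things in the scene. Friction and masses are not known exactly. Their poses are not given: they have to be found in the camera images.
- orange_binder: open recipe ring binder with black covers, loose on the counter, about 900 g; origin at the middle of its underside, x from the left half (robot's left) to the right half, y along the spine. The covers are 196 mm (x) by 166 mm (y) and 4 mm thick; on each half lies a solid stack of cards, 13 to 95 mm from the hinge line, 156 mm wide, its top 40 mm above the counter. Steel rings at the spine rise to about 50 mm above the counter
- orange_hinge (a point): the middle of the orange divider's hinge line, on the orange binder's spine, 43 mm above the counter. Its axes are the binder's: x points from the left half (on the robot's left, where the divider starts) over to the right half, y along the spine, z up
- orange_divider (a joint): angle of the orange divider: 0 = flat on the left half, 1.57 = upright, 3.14 = flat on the right half (its stops are at 0 and 3.14). The hinge is stiff: the divider stays at any angle where it is left, and needs about 1 N at the tab to turn. It does not fall shut by itself
- orange_tab (a point): middle of the outer edge of the orange divider's tab, half-way through its thickness, 124 mm from the hinge line; moves with the divider
- orange_face: upper layer (the side with the picture card, up at angle 0) of the orange divider. The divider is one rigid leaf 5 mm thick in all, 156 mm wide along the spine, reaching from 10 to 98 mm from the hinge line, with a tab 60 mm wide in the middle of its outer edge that reaches on to 124 mm, so at angle 0 the tab overhangs the binder by 26 mm with its underside about 40 mm above the counter. Origin at the hinge, x towards the hinge from the tab
- orange_back: lower layer of the orange divider (the side that is down at angle 0 and up at 3.14), fixed to the upper one and 5 mm larger along the edges. Origin at the hinge
- blue_binder: a second binder, the same in every size, with a blue divider: to be left alone
- blue_hinge (a point): the middle of the blue divider's hinge line, on the blue binder's spine, 43 mm above the counter. Its axes are the binder's: x points from the left half (on the robot's left, where the divider starts) over to the right half, y along the spine, z up
- blue_divider (a joint): angle of the blue divider: 0 = flat on the left half, 1.57 = upright, 3.14 = flat on the right half (its stops are at 0 and 3.14). The hinge is stiff: the divider stays at any angle where it is left, and needs about 1 N at the tab to turn. It does not fall shut by itself
- blue_tab (a point): middle of the outer edge of the blue divider's tab, half-way through its thickness, 124 mm from the hinge line; moves with the divider
- spice_jar: an amber spice jar with a red cap, 38 mm across, 75 mm tall, standing beyond the right-hand binder; origin at the middle of its underside; to be left alone
- mixing_bowl: a steel mixing bowl, 140 mm across, 65 mm tall; origin at the middle of its underside; to be left alone
- oil_bottle: a yellow oil bottle with a purple cap, 66 mm across, 230 mm tall; origin at the middle of its underside; to be left alone
- measuring_jug: a clear measuring jug, 96 mm across, 110 mm tall; origin at the middle of its underside; to be left alone
- glass_cup: a small glass cup, 72 mm across, 60 mm tall; origin at the middle of its underside; to be left alone
- wooden_spoon: a wooden spoon lying flat, 240 mm long, handle to its -x; to be left alone
- egg_timer: a white egg timer, 58 mm across, 60 mm tall; origin at the middle of its underside; to be left alone

How it is judged:
By the outcome, as a careful person would: the job done as asked, in the order asked, and still so for the second after the job is handed in, with the robot touching nothing.
It also fails if it takes over 48 s, if anything falls off the work surface, if the arm or the gripper's body presses on something with over 40 N, if the wrist force passes 120 N, or if a joint passes its speed limit or range.

## Working session

There is one attempt and no reset: what is moved stays moved. The work goes in short steps, Python scripts to look and compute and a tool call to move; the robot and the scene stay as the last step left them, time stands still between calls to the robot, and variables do not carry over. Pictures are saved under pics/ and viewed, at most 10 in all, crops included, and the job is handed in when it is done.

Besides the shell and the picture viewer there is one more tool, called as name(argument=value, ...) on one line, values as JSON. carry_out: Moves the arm, as the interface text tells. Its arguments: {"type":"object","properties":{"commands":{"type":"array","items":{"type":"array"}},"squeeze":{"type":"number"}},"required":["commands"]}

```bash
mkdir -p pics; python3 - <<'E'
from station import ctrl
import cv2,numpy as np
for c in ("scene","top"):
    d=ctrl.camera(c); cv2.imwrite(f"pics/{c}0.png",d["img"])
    print(c,np.round(d["tvec"],3),np.round(d["rvec"],3))
    for n in ["orange_binder","orange_hinge","orange_tab","blue_binder","blue_hinge","blue_tab","spice_jar","mixing_bowl","oil_bottle","measuring_jug","glass_cup","wooden_spoon","egg_timer"]:
        print(n,[(np.round(r["at"],3).tolist(),round(r["score"],2)) for r in ctrl.place_of(n,c)[:2]])
o=ctrl.get_obs();print(o)
E
```

```text
scene [ 0.181 -0.254  1.387] [ 1.494  1.838 -0.951]
orange_binder [([0.504, -0.189, -0.003], 0.77), ([0.5, -0.189, 0.045], 0.72)]
orange_hinge [([0.501, -0.192, 0.04], 0.85)]
orange_tab [([0.477, -0.07, 0.045], 0.68)]
blue_binder [([0.553, 0.192, 0.0], 0.63)]
blue_hinge [([0.553, 0.194, 0.04], 0.77), ([0.466, -0.432, -0.001], 0.33)]
blue_tab [([0.555, 0.194, 0.041], 0.71), ([0.581, 0.299, 0.091], 0.61)]
spice_jar [([0.699, -0.327, 0.003], 0.85), ([0.302, -0.399, 0.001], 0.51)]
mixing_bowl [([0.757, 0.208, 0.001], 0.69)]
oil_bottle [([0.466, -0.428, -0.0], 0.71)]
measuring_jug [([0.785, -0.044, -0.005], 0.93)]
glass_cup [([0.763, -0.184, 0.003], 0.9), ([0.308, -0.398, -0.001], 0.59)]
wooden_spoon [([0.634, -0.483, -0.003], 0.73)]
egg_timer [([0.303, -0.4, -0.003], 0.9)]
top [-0.066  0.533  1.167] [ 2.121 -2.134  0.209]
orange_binder [([0.502, -0.19, -0.001], 0.58)]
orange_hinge [([0.503, -0.195, 0.044], 0.65), ([0.585, 0.303, 0.089], 0.38)]
orange_tab [([0.48, -0.069, 0.044], 0.83)]
blue_binder [([0.552, 0.192, 0.005], 0.61)]
blue_hinge [([0.554, 0.193, 0.044], 0.7)]
blue_tab [([0.632
[... 418 characters left out ...]
 0.24)]
{'time_s': 1.4, 'qpos': array([ 1.27639713e+00,  2.99904922e-01,  1.52098128e+00,  4.36172694e-06,
        1.32071635e+00, -6.65893571e-02]), 'joint_vel': array([-1.08076942e-03,  4.46539442e-04,  2.12178483e-05,  8.52409807e-05,
        1.63586915e-03, -1.08657985e-03]), 'tau': array([-5.25467785e-04, -5.31665933e+01, -3.52910078e+01,  7.08873966e-02,
        2.13714712e-02,  4.11162398e-05]), 'ee_pos': array([0.12420867, 0.53578469, 0.20545081]), 'eef_rot': array([-3.14158306e+00, -4.87491019e-06,  2.91378173e+00]), 'force': array([ 0.57498182, -0.15608471,  0.64349514]), 'moment': array([-0.05247848,  0.04107993,  0.0326428 ]), 'grip_force': 0.0, 'grip_width': 0.09409316112688926}
```

View pics/scene0.png

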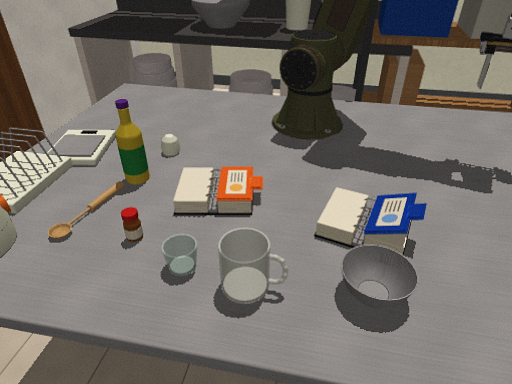

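View pics/top0.png

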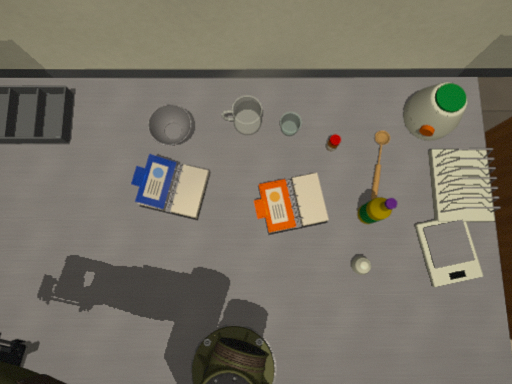

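Both binders are open. In the top view the orange one is at about (290,205) with its tab at (262,208), left of its leaf. The blue one is at (172,187). The orange divider lies flat at z≈44 mm. I'll hook the shut fingertips under the tab from the robot's side, with the tool tilted.

```bash
cat > h.py <<'E'
from station import ctrl
import numpy as np
from scipy.spatial.transform import Rotation as R
U=np.array([.188,-.982,0]);B=np.array([.982,.188,0]);Z=np.array([0,0,1.]);H=np.array([.502,-.193,.043])
def orient(el,ylong='u'):
    "tool z tilted ahead (+B), el = degrees below horizontal"
    e=np.radians(el); z=np.cos(e)*B-np.sin(e)*Z
    y=-U if ylong=='u' else None
    return R.from_matrix(np.c_[np.cross(y,z),y,z])
def vert(yaw):
    return R.from_euler('xyz',[np.pi,0,yaw])
def pos(u,b,z): return np.array([H[0],H[1],0])+u/1e3*U+b/1e3*B+z/1e3*Z
def rows(wps,start=None):
    "wps: (pos,Rot,nrows)"
    if start is None:
        o=ctrl.get_obs();start=(np.array(o['ee_pos']),R.from_euler('xyz',o['eef_rot']))
    p,r=start
    for q,s,n in wps:
        dw=(r.inv()*s).as_rotvec()/n
        for i in range(n):
            t=r.inv().apply((q-p)/(n-i))*1e3
            print([1,np.round(t,1).tolist(),np.round(dw,3).tolist()])
            p=p+r.apply(np.round(t,1))/1e3; r=r*R.from_rotvec(np.round(dw,3))
        print('--')
E
python3 -c "
from h import *
rows([(np.array([.40,.12,.2]),vert(3.331),10),(pos(-118,-85,120),orient(40),6)])"
```

```text
[1, [-36.3, -34.3, 0.5], [-0.0, -0.0, -0.042]]
[1, [-34.8, -35.8, 0.6], [-0.0, -0.0, -0.042]]
[1, [-33.2, -37.2, 0.5], [-0.0, -0.0, -0.042]]
[1, [-31.7, -38.6, 0.6], [-0.0, -0.0, -0.042]]
[1, [-30.0, -39.8, 0.5], [-0.0, -0.0, -0.042]]
[1, [-28.3, -41.1, 0.6], [-0.0, -0.0, -0.042]]
[1, [-26.6, -42.2, 0.5], [-0.0, -0.0, -0.042]]
[1, [-24.8, -43.3, 0.6], [-0.0, -0.0, -0.042]]
[1, [-22.9, -44.3, 0.5], [-0.0, -0.0, -0.042]]
[1, [-21.0, -45.2, 0.6], [-0.0, -0.0, -0.042]]
--
[1, [7.4, -34.8, 13.3], [0.0, -0.145, 0.0]]
[1, [9.2, -34.7, 12.1], [0.0, -0.145, 0.0]]
[1, [10.9, -34.8, 10.7], [0.0, -0.145, 0.0]]
[1, [12.3, -34.7, 9.0], [0.0, -0.145, 0.0]]
[1, [13.5, -34.8, 7.1], [0.0, -0.145, 0.0]]
[1, [14.3, -34.7, 5.1], [0.0, -0.145, 0.0]]
--
```

carry_out(commands=[[1, [-36, -34, 0], [0, 0, -0.042]], [1, [-35, -36, 0], [0, 0, -0.042]], [1, [-33, -37, 0], [0, 0, -0.042]], [1, [-32, -39, 0], [0, 0, -0.042]], [1, [-30, -40, 0], [0, 0, -0.042]], [1, [-28, -41, 0], [0, 0, -0.042]], [1, [-27, -42, 0], [0, 0, -0.042]], [1, [-25, -43, 0], [0, 0, -0.042]], [1, [-23, -44, 0], [0, 0, -0.042]], [1, [-21, -45, 0], [0, 0, -0.042]]], squeeze=20)

```text
time_s: 2.65
ee_pos: [0.401, 0.1194, 0.2057]
eef_rot: [3.142, 0.001, -2.948]
force: [0.1, 0.5, -0.4]
grip_width: 0.0008
grip_force: 0.0
```

carry_out(commands=[[1, [7, -35, 12], [0, -0.145, 0]], [1, [9, -35, 11], [0, -0.145, 0]], [1, [11, -35, 9], [0, -0.145, 0]], [1, [12, -35, 8], [0, -0.145, 0]], [1, [13, -35, 6], [0, -0.145, 0]], [1, [14, -35, 5], [0, -0.145, 0]]])

```text
time_s: 3.4
ee_pos: [0.3995, -0.0202, 0.178]
eef_rot: [-3.116, 0.759, -3.003]
force: [-0.0, 0.5, -0.1]
grip_width: 0.0007
grip_force: 0.0
```

```bash
python3 -c "
from h import *
o=ctrl.get_obs();print(o['time_s'],o['ee_pos'],np.round(o['qpos'],2),o['grip_width'],o['force'])
rows([(pos(-118,-85,120),orient(40),1),(pos(-118,-85,20),orient(40),3)])
import cv2
P=[]
for c in ('scene','top'):
    d=ctrl.camera(c);cv2.imwrite('pics/%s1.png'%c,d['img'])
    for n in('orange_hinge','orange_tab'):print(n,[(np.round(r['at'],3),round(r['score'],2)) for r in ctrl.place_of(n,c)[:1]])
"
```

```text
3.4 [ 0.39949669 -0.02016324  0.17801601] [-0.35 -0.41  2.44  0.68  0.5  -2.55] 0.0006745751805295687 [-0.02067445  0.51857073 -0.09586941]
[1, [49.5, -70.9, 34.8], [-0.062, -0.114, -0.033]]
--
[1, [25.5, -0.0, 21.5], [-0.0, -0.0, -0.0]]
[1, [25.5, -0.0, 21.4], [-0.0, -0.0, -0.0]]
[1, [25.6, -0.0, 21.5], [-0.0, -0.0, -0.0]]
--
orange_hinge [(array([ 0.502, -0.191,  0.041]), 0.57)]
orange_tab [(array([ 0.479, -0.069,  0.047]), 0.81)]
orange_hinge [(array([ 0.502, -0.194,  0.044]), 0.77)]
orange_tab [(array([ 0.476, -0.071,  0.045]), 0.9)]
```

```bash
cat >> h.py <<'E'
def ou(el):
    "tool z towards +U, el deg below horizontal, tool y = B"
    e=np.radians(el); z=np.cos(e)*U-np.sin(e)*Z
    return R.from_matrix(np.c_[np.cross(B,z),B,z])
E
python3 -c "
from h import *
rows([(np.array([.42,.03,.2]),vert(3.331),6),(np.array([.45,.06,.17]),vert(1.76),10),(pos(-180,0,110),ou(45),6)])"
```

```text
[1, [-5.7, 7.5, 0.2], [-0.007, 0.126, -0.007]]
[1, [-5.8, 7.4, -0.4], [-0.007, 0.126, -0.007]]
[1, [-5.7, 7.4, -1.1], [-0.007, 0.126, -0.007]]
[1, [-5.6, 7.4, -1.8], [-0.007, 0.126, -0.007]]
[1, [-5.4, 7.3, -2.4], [-0.007, 0.126, -0.007]]
[1, [-5.0, 7.3, -3.0], [-0.007, 0.126, -0.007]]
--
[1, [-3.5, 2.4, 3.0], [-0.0, -0.0, 0.157]]
[1, [-3.1, 2.9, 3.0], [-0.0, -0.0, 0.157]]
[1, [-2.6, 3.4, 3.0], [-0.0, -0.0, 0.157]]
[1, [-2.0, 3.7, 3.0], [-0.0, -0.0, 0.157]]
[1, [-1.4, 4.0, 3.0], [-0.0, -0.0, 0.157]]
[1, [-0.8, 4.2, 3.0], [-0.0, -0.0, 0.157]]
[1, [-0.1, 4.3, 3.0], [-0.0, -0.0, 0.157]]
[1, [0.5, 4.2, 3.0], [-0.0, -0.0, 0.157]]
[1, [1.2, 4.1, 3.0], [-0.0, -0.0, 0.157]]
[1, [1.8, 3.8, 3.0], [-0.0, -0.0, 0.157]]
--
[1, [-13.1, 0.6, 10.0], [-0.0, -0.131, -0.0]]
[1, [-11.6, 0.6, 11.6], [-0.0, -0.131, -0.0]]
[1, [-10.0, 0.6, 13.0], [-0.0, -0.131, -0.0]]
[1, [-8.2, 0.7, 14.3], [-0.0, -0.131, -0.0]]
[1, [-6.3, 0.6, 15.2], [-0.0, -0.131, -0.0]]
[1, [-4.3, 0.7, 15.9], [-0.0, -0.131, -0.0]]
--
```

View pics/scene1.png

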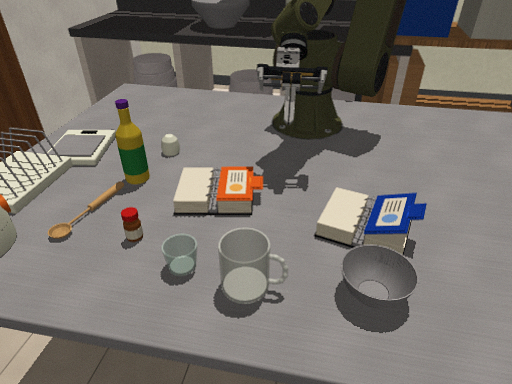

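The picture shows the gripper folded close to the base at about (290,75), with the binders untouched. That side is at the joint limits, so I'll come in from outside the tab instead.

carry_out(commands=[[1, [-6, 8, 0], [-0.007, 0.126, -0.007]], [1, [-6, 7, 0], [-0.007, 0.126, -0.007]], [1, [-6, 7, -1], [-0.007, 0.126, -0.007]], [1, [-6, 7, -2], [-0.007, 0.126, -0.007]], [1, [-5, 7, -2], [-0.007, 0.126, -0.007]], [1, [-5, 7, -3], [-0.007, 0.126, -0.007]]])

```text
time_s: 4.45
ee_pos: [0.4205, 0.0286, 0.1998]
eef_rot: [3.14, 0.009, -2.954]
force: [-0.4, 0.6, -0.5]
grip_width: 0.0007
grip_force: 0.0
```

carry_out(commands=[[1, [-3, 2, 3], [0, 0, 0.157]], [1, [-3, 3, 3], [0, 0, 0.157]], [1, [-3, 3, 3], [0, 0, 0.157]], [1, [-2, 4, 3], [0, 0, 0.157]], [1, [-1, 4, 3], [0, 0, 0.157]], [1, [-1, 4, 3], [0, 0, 0.157]], [1, [0, 4, 3], [0, 0, 0.157]], [1, [0, 4, 3], [0, 0, 0.157]], [1, [1, 4, 3], [0, 0, 0.157]], [1, [2, 4, 3], [0, 0, 0.157]]])

```text
time_s: 5.7
ee_pos: [0.4504, 0.0574, 0.1698]
eef_rot: [3.129, -0.001, 1.754]
force: [0.1, -0.3, -0.2]
grip_width: 0.0006
grip_force: 0.0
```

carry_out(commands=[[1, [-13, 1, 10], [0, -0.131, 0]], [1, [-12, 1, 12], [0, -0.131, 0]], [1, [-10, 1, 13], [0, -0.131, 0]], [1, [-8, 1, 14], [0, -0.131, 0]], [1, [-6, 1, 15], [0, -0.131, 0]], [1, [-4, 1, 16], [0, -0.131, 0]]])

```text
time_s: 6.45
ee_pos: [0.4721, -0.0178, 0.1096]
eef_rot: [3.121, 0.789, 1.744]
force: [-0.1, -0.1, -0.1]
grip_width: 0.0003
grip_force: 0.0
```

```bash
python3 -c "
from h import *
o=ctrl.get_obs();print(o['time_s'],o['ee_pos'],np.round(o['qpos'],2),o['force'])
p=o['ee_pos']-H;print('u,b,z',p@U,p@B,o['ee_pos'][2]);print(R.from_euler('xyz',o['eef_rot']).as_matrix()[:,2]@np.c_[U,B,Z])
rows([(pos(-165,0,65),ou(45),3),(pos(-120,0,20),ou(45),4)])
"
```

```text
6.45 [ 0.47214517 -0.01778085  0.10963798] [ 0.3   0.36  1.91 -0.88  1.16  0.61] [-0.14992398 -0.06373965 -0.14495455]
u,b,z -0.1776779167644096 0.0036237579942832343 0.10963798196207412
[ 0.70995268  0.00983944 -0.70406175]
[1, [7.6, -1.4, 13.5], [0.003, 0.001, -0.004]]
[1, [7.5, -1.4, 13.5], [0.003, 0.001, -0.004]]
[1, [7.6, -1.3, 13.5], [0.003, 0.001, -0.004]]
--
[1, [0.0, -0.0, 15.9], [0.0, 0.0, 0.0]]
[1, [0.0, -0.0, 15.9], [0.0, 0.0, 0.0]]
[1, [0.0, -0.0, 15.9], [0.0, 0.0, 0.0]]
[1, [0.0, -0.0, 15.9], [0.0, 0.0, 0.0]]
--
```

carry_out(commands=[[1, [8, -1, 13], [0.003, 0, -0.004]], [1, [7, -1, 14], [0.003, 0, -0.004]], [1, [8, -1, 13], [0.003, 0, -0.004]], [1, [0, 0, 16], [0, 0, 0]], [1, [0, 0, 16], [0, 0, 0]], [1, [0, 0, 16], [0, 0, 0]], [1, [0, 0, 16], [0, 0, 0]]])

```text
time_s: 7.32
ee_pos: [0.4797, -0.0752, 0.0194]
eef_rot: [3.141, 0.784, 1.759]
force: [0.4, -0.0, -0.1]
grip_width: 0.0005
grip_force: 0.0
```

```bash
cat >> h.py <<'E'
def stat():
    o=ctrl.get_obs();p=o['ee_pos']-H;print(o['time_s'],'ubz',np.round([p@U*1e3,p@B*1e3,o['ee_pos'][2]*1e3],1),np.round(o['qpos'],2),'F(u,b,z)',np.round(o['force']@np.c_[U,B,Z],1))
E
python3 -c "
from h import *
import cv2
stat()
for c in('scene','top'):
    d=ctrl.camera(c)
    print([(np.round(r['at'],3),round(r['score'],2)) for r in ctrl.place_of('orange_tab',c)[:2]])
    if c=='scene': cv2.imwrite('pics/s2.png',cv2.resize(d['img'][120:250,150:350],None,fx=4,fy=4,interpolation=2))
rows([(pos(-120,0,30),ou(45),2),(pos(-111.6,0,71),ou(45),5),(pos(-85.2,0,113.2),ou(45),5)])
"
```

```text
7.325 ubz [-119.9    0.3   19.4] [ 0.17  0.52  1.95 -1.03  0.97  0.73] F(u,b,z) [ 0.1  0.3 -0.1]
[(array([ 0.479, -0.07 ,  0.046]), 0.76)]
[(array([ 0.477, -0.073,  0.042]), 0.74)]
[1, [-3.8, -0.1, -3.3], [-0.0, -0.001, -0.0]]
[1, [-3.7, -0.1, -3.4], [-0.0, -0.001, -0.0]]
--
[1, [-7.0, 0.0, -4.6], [-0.0, 0.0, -0.0]]
[1, [-7.0, 0.0, -4.6], [-0.0, 0.0, -0.0]]
[1, [-7.0, 0.0, -4.6], [-0.0, 0.0, -0.0]]
[1, [-7.0, 0.0, -4.6], [-0.0, 0.0, -0.0]]
[1, [-7.0, 0.0, -4.6], [-0.0, 0.0, -0.0]]
--
[1, [-9.7, 0.0, -2.2], [-0.0, 0.0, -0.0]]
[1, [-9.7, 0.0, -2.2], [-0.0, 0.0, -0.0]]
[1, [-9.7, 0.0, -2.2], [-0.0, 0.0, -0.0]]
[1, [-9.7, 0.0, -2.3], [-0.0, 0.0, -0.0]]
[1, [-9.7, 0.0, -2.2], [-0.0, 0.0, -0.0]]
--
```

View pics/s2.png

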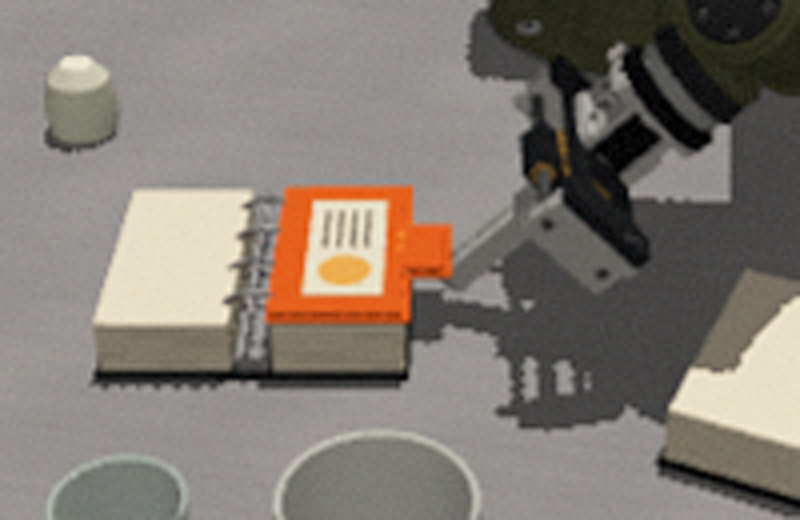

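The fingertips are under the tab's outer edge, at about (455,275) in the crop. Now I'll lift along the arc.

carry_out(commands=[[1, [-4, 0, -3], [0, 0, 0]], [1, [-4, 0, -3], [0, 0, 0]], [1, [-7, 0, -5], [0, 0, 0]], [1, [-7, 0, -5], [0, 0, 0]], [1, [-7, 0, -5], [0, 0, 0]], [1, [-7, 0, -4], [0, 0, 0]], [1, [-7, 0, -4], [0, 0, 0]]])

```text
time_s: 8.4
ee_pos: [0.4814, -0.0844, 0.0715]
eef_rot: [3.141, 0.784, 1.76]
force: [0.0, -0.6, -0.7]
grip_width: 0.0006
grip_force: 0.4
```

```bash
python3 -c "
from h import *
stat()
for c in('scene','top'):
    d=ctrl.camera(c)
    for n in('orange_tab','orange_binder'):print([(np.round((r['at']-H)@np.c_[U,B,Z],3),round(r['score'],2)) for r in ctrl.place_of(n,c)[:1]])
f=lambda t:(110*-np.cos(t)-2.5*np.sin(t)-5.7,43+110*np.sin(t)-2.5*np.cos(t)-5.7)
P=lambda d:(lambda q:pos(q[0],0,q[1]))(f(np.radians(d)))
rows([(pos(-85.2,0,113.2),ou(45),5),(P(60),ou(45),3),(P(75),ou(45),3),(P(90),ou(45),3),(P(105),ou(45),3)])
"
```

```text
8.4 ubz [-110.6    0.2   71.5] [ 0.15  0.41  1.95 -0.98  1.02  0.6 ] F(u,b,z) [ 0.6 -0.1 -0.7]
[(array([-0.116,  0.002,  0.05 ]), 0.81)]
[(array([-0.003,  0.003, -0.046]), 0.88)]
[(array([-0.113, -0.002,  0.052]), 0.66)]
[(array([-0.004,  0.001, -0.044]), 0.65)]
[1, [-9.6, -0.0, -2.4], [-0.0, -0.0, 0.0]]
[1, [-9.6, -0.0, -2.4], [-0.0, -0.0, 0.0]]
[1, [-9.6, -0.0, -2.4], [-0.0, -0.0, 0.0]]
[1, [-9.7, -0.1, -2.4], [-0.0, -0.0, 0.0]]
[1, [-9.6, -0.0, -2.4], [-0.0, -0.0, 0.0]]
--
[1, [-9.5, -0.0, 1.0], [-0.0, -0.0, 0.0]]
[1, [-9.6, -0.0, 1.0], [-0.0, -0.0, 0.0]]
[1, [-9.5, -0.1, 1.0], [-0.0, -0.0, 0.0]]
--
[1, [-8.9, 0.0, 3.4], [-0.0, -0.0, 0.0]]
[1, [-9.0, 0.0, 3.5], [-0.0, -0.0, 0.0]]
[1, [-8.9, 0.0, 3.4], [-0.0, -0.0, 0.0]]
--
[1, [-7.7, 0.0, 5.7], [-0.0, -0.0, 0.0]]
[1, [-7.8, 0.0, 5.6], [-0.0, -0.0, 0.0]]
[1, [-7.7, 0.0, 5.7], [-0.0, -0.0, 0.0]]
--
[1, [-6.0, 0.0, 7.4], [-0.0, -0.0, 0.0]]
[1, [-6.0, 0.0, 7.5], [-0.0, -0.0, 0.0]]
[1, [-6.0, 0.0, 7.4], [-0.0, -0.0, 0.0]]
--
```

Tab is up about 24° and the binder hasn't moved, so I'll carry on.

carry_out(commands=[[1, [-10, 0, -3], [0, 0, 0]], [1, [-10, 0, -3], [0, 0, 0]], [1, [-9, 0, -2], [0, 0, 0]], [1, [-10, 0, -2], [0, 0, 0]], [1, [-9, 0, -2], [0, 0, 0]], [1, [-10, 0, 1], [0, 0, 0]], [1, [-9, 0, 1], [0, 0, 0]], [1, [-10, 0, 1], [0, 0, 0]]])

```text
time_s: 9.7
ee_pos: [0.4905, -0.132, 0.132]
eef_rot: [-3.141, 0.784, 1.76]
force: [-0.0, 0.9, -1.1]
grip_width: 0.0003
grip_force: 0.4
```

carry_out(commands=[[1, [-9, 0, 3], [0, 0, 0]], [1, [-9, 0, 4], [0, 0, 0]], [1, [-9, 0, 3], [0, 0, 0]], [1, [-8, 0, 6], [0, 0, 0]], [1, [-8, 0, 5], [0, 0, 0]], [1, [-7, 0, 6], [0, 0, 0]], [1, [-6, 0, 7], [0, 0, 0]], [1, [-6, 0, 8], [0, 0, 0]], [1, [-6, 0, 7], [0, 0, 0]]])

```text
time_s: 10.82
ee_pos: [0.5061, -0.2133, 0.1448]
eef_rot: [-3.141, 0.784, 1.76]
force: [-0.1, 1.1, -0.8]
grip_width: 0.0006
grip_force: 0.3
```

```bash
python3 -c "
from h import *
import cv2
stat()
for c in('scene','top'):
    d=ctrl.camera(c)
    for n in('orange_tab','orange_binder'):print([(np.round((r['at']-H)@np.c_[U,B,Z],3),round(r['score'],2)) for r in ctrl.place_of(n,c)[:1]])
    if c=='scene': cv2.imwrite('pics/s3.png',cv2.resize(d['img'][70:250,150:350],None,fx=3,fy=3,interpolation=2))
"
```

```text
10.825 ubz [ 20.7   0.2 144.8] [-0.13  0.3   1.88 -0.98  0.94  0.28] F(u,b,z) [-1.1  0.1 -0.8]
[(array([0.036, 0.004, 0.119]), 0.85)]
[(array([-0.002,  0.005, -0.045]), 0.82)]
[(array([-0.002,  0.001, -0.043]), 0.66)]
[(array([-0.001,  0.001, -0.044]), 0.71)]
```

View pics/s3.png

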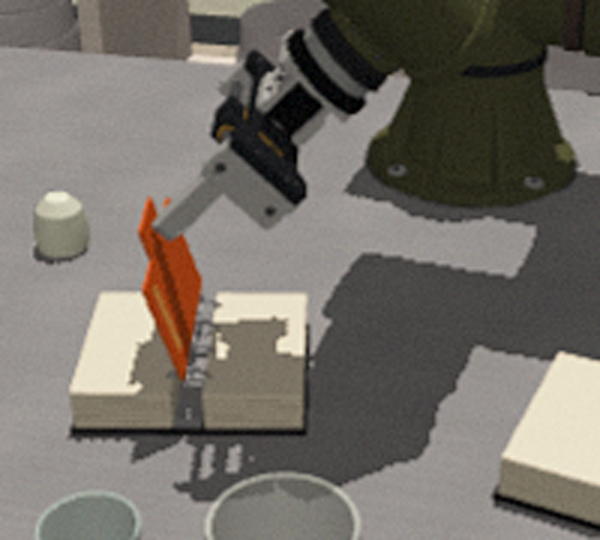

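The divider is standing at about 105°, past upright, with the tip at (165,230) in the crop. The binder is in place. Next I'll push it on while turning the tool upright.

```bash
python3 -c "
from h import *
c,s=lambda d:np.cos(np.radians(d)),lambda d:np.sin(np.radians(d))
g=lambda d,r=90:pos(-r*c(d)-2.5*s(d),0,43+r*s(d)-2.5*c(d))
f=lambda d,r:pos(-r*c(d)-2.5*s(d)-5.7,0,43+r*s(d)-2.5*c(d)-5.7)
rows([(f(120,103),ou(45),3),(g(135),ou(45),3),(g(147),ou(57),3),(g(159),ou(69),3),(g(168),ou(78),3)])
"
```

```text
[1, [-1.5, -0.1, 9.6], [0.0, -0.0, 0.0]]
[1, [-1.5, -0.1, 9.7], [0.0, -0.0, 0.0]]
[1, [-1.6, -0.1, 9.6], [0.0, -0.0, 0.0]]
--
[1, [0.3, 0.0, 8.9], [0.0, -0.0, 0.0]]
[1, [0.2, 0.0, 8.9], [0.0, -0.0, 0.0]]
[1, [0.3, 0.0, 8.8], [0.0, -0.0, 0.0]]
--
[1, [0.5, 0.0, 6.3], [0.0, 0.069, 0.0]]
[1, [0.0, 0.0, 6.3], [0.0, 0.069, 0.0]]
[1, [-0.4, 0.0, 6.2], [0.0, 0.069, 0.0]]
--
[1, [0.5, 0.0, 6.3], [0.0, 0.07, 0.0]]
[1, [0.1, 0.0, 6.2], [0.0, 0.07, 0.0]]
[1, [-0.4, 0.0, 6.3], [0.0, 0.07, 0.0]]
--
[1, [0.2, -0.0, 4.7], [0.0, 0.053, 0.0]]
[1, [-0.0, -0.0, 4.7], [0.0, 0.053, 0.0]]
[1, [-0.3, -0.0, 4.7], [0.0, 0.053, 0.0]]
--
```

carry_out(commands=[[1, [-2, 0, 10], [0, 0, 0]], [1, [-1, 0, 10], [0, 0, 0]], [1, [-2, 0, 9], [0, 0, 0]], [1, [0, 0, 9], [0, 0, 0]], [1, [0, 0, 9], [0, 0, 0]], [1, [1, 0, 9], [0, 0, 0]]])

```text
time_s: 11.88
ee_pos: [0.5145, -0.2544, 0.1088]
eef_rot: [-3.14, 0.781, 1.76]
force: [-0.5, -0.4, 0.9]
grip_width: 0.0003
grip_force: 0.3
```

carry_out(commands=[[1, [0, 0, 6], [0, 0.07, 0]], [1, [0, 0, 6], [0, 0.07, 0]], [1, [0, 0, 6], [0, 0.07, 0]], [1, [0, 0, 6], [0, 0.07, 0]], [1, [0, 0, 6], [0, 0.07, 0]], [1, [0, 0, 6], [0, 0.07, 0]], [1, [0, 0, 5], [0, 0.053, 0]], [1, [0, 0, 5], [0, 0.053, 0]], [1, [0, 0, 5], [0, 0.053, 0]]])

```text
time_s: 13.0
ee_pos: [0.5193, -0.2787, 0.0654]
eef_rot: [-3.141, 0.2, 1.759]
force: [-0.8, -0.5, 0.7]
grip_width: 0.0006
grip_force: 0.2
```

```bash
python3 -c "
from h import *
stat()
for c in('scene','top'):
    d=ctrl.camera(c)
    for n in('orange_tab','orange_binder'):print([(np.round((r['at']-H)@np.c_[U,B,Z],3),round(r['score'],2)) for r in ctrl.place_of(n,c)[:1]])
rows([(pos(88,0,55),ou(88),4),(pos(88,0,47),ou(90),4)])
"
```

```text
13.0 ubz [87.4  0.8 65.4] [-0.48  0.48  1.64 -0.2   0.91 -0.56] F(u,b,z) [ 0.4 -0.9  0.7]
[(array([0.12 , 0.002, 0.029]), 0.94)]
[]
[]
[(array([-0.002,  0.001, -0.044]), 0.71)]
[1, [0.3, -0.2, 2.7], [-0.0, 0.042, -0.0]]
[1, [0.2, -0.2, 2.7], [-0.0, 0.042, -0.0]]
[1, [0.0, -0.2, 2.7], [-0.0, 0.042, -0.0]]
[1, [-0.0, -0.2, 2.6], [-0.0, 0.042, -0.0]]
--
[1, [0.1, -0.0, 2.0], [-0.0, 0.009, -0.0]]
[1, [0.0, -0.0, 2.0], [-0.0, 0.009, -0.0]]
[1, [0.0, -0.0, 2.0], [-0.0, 0.009, -0.0]]
[1, [0.0, -0.0, 2.0], [-0.0, 0.009, -0.0]]
--
```

carry_out(commands=[[1, [0, 0, 3], [0, 0.042, 0]], [1, [0, 0, 3], [0, 0.042, 0]], [1, [0, 0, 3], [0, 0.042, 0]], [1, [0, 0, 2], [0, 0.042, 0]], [1, [0, 0, 2], [0, 0.01, 0]], [1, [0, 0, 2], [0, 0.01, 0]], [1, [0, 0, 1], [0, 0.01, 0]], [1, [0, 0, 1], [0, 0, 0]]])

```text
time_s: 14.3
ee_pos: [0.5195, -0.28, 0.0488]
eef_rot: [-3.141, 0.004, 1.759]
force: [0.6, -0.1, 0.5]
grip_width: 0.0006
grip_force: 0.2
```

carry_out(commands=[[1, [0, 0, 1], [0, 0, 0]], [1, [0, 0, 1], [0, 0, 0]], [1, [0, 0, 0], [0, 0, 0]]])

```text
time_s: 14.68
ee_pos: [0.5195, -0.2801, 0.0468]
eef_rot: [-3.141, 0.004, 1.759]
force: [0.2, -0.1, 0.0]
grip_width: 0.0005
grip_force: 0.0
```

carry_out(commands=[[1, [0, 0, 0.7], [0, 0, 0]], [1, [0, 0, 0.7], [0, 0, 0]], [1, [0, 0, 0], [0, 0, 0]]])

```text
time_s: 15.05
ee_pos: [0.5195, -0.2801, 0.0457]
eef_rot: [-3.141, 0.004, 1.759]
force: [-1.5, -0.0, 4.6]
grip_width: 0.0005
grip_force: 2.2
```

carry_out(commands=[[1, [0, 0, 0.5], [0, 0, 0]], [1, [0, 0, 0.5], [0, 0, 0]], [1, [0, 0, 0], [0, 0, 0]]])

```text
time_s: 15.42
ee_pos: [0.5196, -0.2802, 0.0455]
eef_rot: [-3.141, 0.004, 1.759]
force: [-5.2, 2.5, 12.7]
grip_width: 0.0004
grip_force: 6.6
```

The force rose sharply at z = 45.5 mm, so the leaf is on the stack. Now I'll take the hand away.

carry_out(commands=[[1, [0, 0, -1], [0, 0, 0]], [1, [0, 0, -5], [0, 0, 0]], [1, [0, 0, -20], [0, 0, 0]], [1, [0, 0, -40], [0, 0, 0]], [1, [0, 0, -40], [0, 0, 0]], [1, [40, 0, -20], [0, 0, 0]], [1, [50, 0, 0], [0, 0, 0]], [1, [50, 0, 0], [0, 0, 0]], [1, [50, 0, 0], [0, 0, 0]], [1, [0, 0, 0], [0, 0, 0]]])

```text
time_s: 16.68
ee_pos: [0.4836, -0.0907, 0.1701]
eef_rot: [-3.141, 0.004, 1.762]
force: [0.8, -1.5, 0.5]
grip_width: 0.0003
grip_force: 0.0
```

```bash
python3 -c "
from h import *
import cv2
stat()
for c in('scene','top'):
    d=ctrl.camera(c)
    for n in('orange_tab','orange_binder','orange_hinge','blue_tab','blue_binder'):print(n,[(np.round((r['at']-H)@np.c_[U,B,Z] if 'orange' in n else r['at'],3),round(r['score'],2)) for r in ctrl.place_of(n,c)[:2]])
    if c=='scene': cv2.imwrite('pics/s4.png',cv2.resize(d['img'][120:270,120:320],None,fx=4,fy=4,interpolation=2))
    else: cv2.imwrite('pics/t4.png',d['img'])
"
```

```text
16.675 ubz [-103.9    1.1  170.1] [-0.26  0.2   1.73 -0.    1.21 -0.45] F(u,b,z) [1.7 0.5 0.5]
orange_tab [(array([ 0.124, -0.   , -0.001]), 0.58), (array([ 0.167, -0.234, -0.043]), 0.56)]
orange_binder [(array([-0.002,  0.003, -0.044]), 0.89), (array([-0.471,  0.174,  0.051]), 0.22)]
orange_hinge [(array([-0.004, -0.002,  0.001]), 0.96)]
blue_tab [(array([0.583, 0.304, 0.09 ]), 0.71), (array([ 0.302, -0.4  , -0.004]), 0.45)]
blue_binder [(array([0.553, 0.195, 0.   ]), 0.66), (array([ 0.464, -0.431, -0.002]), 0.64)]
orange_tab [(array([0.125, 0.001, 0.001]), 0.72)]
orange_binder [(array([-0.002,  0.001, -0.044]), 0.65), (array([-0.001, -0.001,  0.001]), 0.24)]
orange_hinge [(array([-0.   ,  0.001,  0.002]), 0.75)]
blue_tab [(array([0.584, 0.302, 0.087]), 0.95)]
blue_binder [(array([0.554, 0.191, 0.003]), 0.79)]
```

View pics/s4.png

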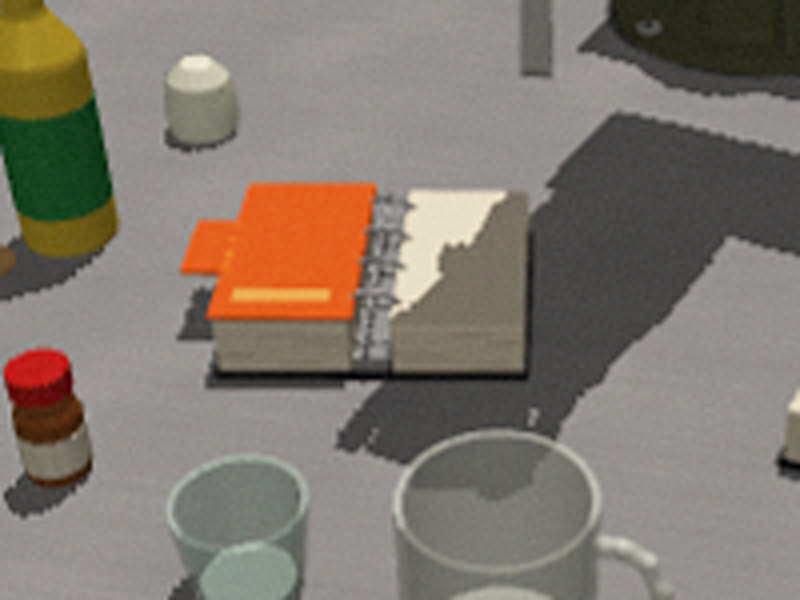

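View pics/t4.png

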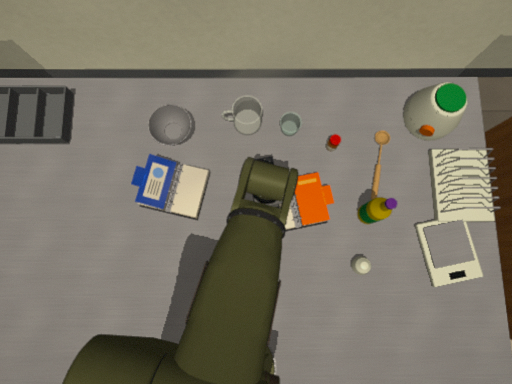

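The divider lies flat on the right half, with its tab at about (207,248) in the scene crop. The binder and everything else are in place.

```bash
python3 -c "
from station import ctrl
print(ctrl.hand_in())"
```

```text
the job is handed in; nothing more can be done
None
```

The orange divider is turned over and pressed flat on the right half of its binder, nothing else on the counter moved that I could see, the hand is clear, and the job was handed in at about 17 s.

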